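Snap a film roll with a sprung spindle into its bench holder

TASK

Take the film roll off its black rest and mount it between the two blue uprights of the roll holder, which stand clamped somewhere along its base: the brass sprung pin goes into the recess at the bottom of the groove in the tall upright, the fixed steel pin into the recess of the low upright. Press the sprung pin in against the groove to get the roll between the uprights, gently and without jamming anything, then let it spring out so that the roll sits level and fully home against the low upright; let go, and leave the other things on the bench where they are.

Things in the scene. Friction and masses are not known exactly. Their poses are not given: they have to be found in the camera images.
- roll_center (a point): Centre of the loose film roll (about 0.2 kg), on its axis. Cream film: a cylinder 34 mm in diameter, 90 mm long; grasp it across its middle. At each end a hub 20 mm in diameter reaches to 67 mm from the centre: green on the sprung end, black on the fixed end. y runs along the roll, to the sprung end. The roll may turn about y.
- roll: The same film roll; origin at its centre, y along its axis towards the sprung end.
- hub_green (a point): Centre of the green hub's end face, 67 mm from the roll's centre. Out of it stands the sprung brass pin, 8 mm in diameter, 28 mm long when out, with a slippery ball nose. It pushes straight in by at most 18 mm: about 2 N at first, 0.3 N more per mm, about 7.5 N when fully in, then rigid.
- hub_black (a point): Centre of the black hub's end face, 67 mm from the roll's centre. Out of it stands the fixed steel pin, 8 mm in diameter, 7 mm long, with a tapered tip.
- rest: Black plastic rest, fixed to the bench: base 64x104x8 mm with two V saddles 72 mm apart along its y, at most 52 mm high. Origin at the centre of its underside. The roll lies in it along its y, axis 50 mm above the bench; between the saddles 62 mm are open for fingers.
- holder: Roll holder, grey base 110 (x) x 212 (y) x 9 mm, fixed to the bench; origin at the centre of its underside, z up, low toothed bar (24 mm high) on its -x edge. On it a carriage with both uprights (see tall_side and low_side) is clamped fast, shifted along y by an amount that is NOT measured, anywhere from -8 to +8 mm; it must not be expected at the middle: feel for it.
- tall_side (a point): Point on the base (not on the carriage) at y = +75 mm, 65 mm up: the inner face of the tall blue upright is here plus the carriage's shift. Upright 60 mm wide, 20 thick, top 116 mm up. Vertical groove in its middle: 13 mm wide, 4 deep, flared open top, floor 61 mm above the bench; just above the floor a recess 13 mm wide, 11 high goes 6 mm deeper.
- low_side (a point): Point on the base at y = -75 mm, 65 mm up: inner face of the low blue upright is here plus the same shift. 48 mm wide, 16 thick, top 77 mm up; recess 13 mm wide, 11 high, floor 61 mm up, 9 deep. Roll centre, less the shift: pin meets groove at y = -16 mm, bottoms out at +2; fixed pin clears this face only from -1 up; mounted -8, axis 65 mm up. Faces are slippery. Over 20 N is jamming.
- film_carton: Bystander: white sealing-film carton, 76x90x140 (mm). Origin at the centre of its underside. Not to be moved.
- tape_ring: Bystander: ring of tan adhesive tape lying flat, 96 across, 25 high (mm). Origin at the centre of its underside. Not to be moved.
- glass_beaker: Bystander: small clear beaker, 56 across, 66 high (mm). Origin at the centre of its underside. Not to be moved.
- black_marker: Bystander: black and white marker pen lying down, 138 long (mm). Origin at the centre of its underside. Not to be moved.
- amber_bottle: Bystander: amber bottle with dark cap, 40 across, 95 high (mm). Origin at the centre of its underside. Not to be moved.

How it is judged (in metres and radians):
On the way, in this order (a step that is already met when the one before it is completed fails the run):
1. the roll is lifted off its rest (z of roll_center in the frame of rest above 0.08 m), for 0.1 s.
2. the roll is down between the two uprights and lies level along the holder (z of roll_center in the frame of holder below 0.074 m and x of roll_center in the frame of holder between -0.008 and 0.008 m and y of roll_center in the frame of holder between -0.02 and 0.02 m and angle between the y axis of roll and the y axis of holder, either way round below 0.12 rad), for 0.05 s.
At the end, for the whole second after the job is handed in: The roll is at rest, released, held between the uprights by both pins in their recesses: axis 65 mm above the bench within 4 mm and parallel to the holder's y within 0.05 rad, centre within 5 mm sideways, and along the holder where the shift puts it (y from -18.5 to +2.5 mm) (x of roll_center in the frame of holder between -0.005 and 0.005 m and y of roll_center in the frame of holder between -0.0185 and 0.0025 m and z of roll_center in the frame of holder between 0.061 and 0.069 m and angle between the y axis of roll and the y axis of holder, either way round below 0.05 rad and linear speed of roll below 0.01 m/s); the robot touches nothing.
It fails at once if the roll is pressed against the holder with more than 20 N (contact force between roll and holder above 20 N).
It fails at once if the robot pushes on the holder with more than 20 N (contact force between the arm and holder above 20 N).
It fails at once if a bystander is moved by more than 30 mm (distance of any of film_carton, tape_ring, glass_beaker, black_marker, amber_bottle from where it was at the start of the episode above 0.03 m).
It also fails if it takes over 72 s, if anything falls off the work surface, if the arm or the gripper's body presses on something with over 40 N, if the wrist force passes 120 N, or if a joint passes its speed limit or range.

ROBOT

A 6-joint arm with a two-finger parallel gripper is mounted at the origin on a cart in front of the work surface, level with it; the furniture and walls round the work are solid. World frame = base frame: x ahead of the robot, y to its left, z up, the work surface at z = 0. Lengths are in m, angles in degrees, forces in N, time in s.
With the tool pointing down it reaches from about 0.3 to 0.75 m from the base axis. Payload 8.5 kg.
Tool frame: the origin (TCP) lies on the centre line of the jaws, within the pads' length; the fingertips stand 25 mm ahead of it and the grasp point (between the pads) lies 6 mm ahead of it (bot.finger_overhang is the distance from the TCP to the fingertips, in m); z points along the fingers, y is the line along which they close (so a half turn about z gives the same grasp; the last joint's range is limited). The gripper opens to 88 mm and grips with 3 to 60 N. Pads are 18 mm wide; open, the fingers measure 123 mm over their backs; the gripper's body (75 mm by 187 mm) begins 45 mm behind the grasp point.
Start: joints at [-83.44, 21.807, 74.336, -0, 83.858, -12.336], TCP at [0.178, -0.52, 0.264] pointing down, gripper open.
Joint ranges: [-178.18, 178.18], [-50.72, 133.34], [12.68, 142.11], [-81.47, 261.47], [9.98, 163.14], [-165.26, 165.26]. Speed limits (degrees/s): [136.94, 136.94, 180, 180, 180, 180].

INTERFACE

Orientations are given as a 3x3 rotation matrix whose columns are the frame's x, y, z axes.
In Python, from workcell import bot gives the robot as it stands.
- The arm moves only by the tool arm_command, never from a script. Its argument "steps" is a list of rows, each an object with "grip": the finger opening in m, from 0 to 0.0881; "slide": the shift along the tool's x, y, z in m, a list of three; "delta_rot": the turn, a rotation vector about the tool's x, y, z in rad, a list of three. In form: [{"grip": grip, "slide": [dx, dy, dz], "delta_rot": [rx, ry, rz]}, ...]. A call has 1 to 5 rows; each row is the pose to reach, as a shift and turn from the pose commanded when the call began, along the tool's axes at that moment; what a row does not reach only later rows make up. A row lasts 1/12 s, in which the tool goes at most 41.7 mm and 7.16 degrees, less where a joint would pass 70% of its speed; a pose out of reach is approached as far as the arm can. A call with a gripper value outside its range is refused whole. The fingers move at their own pace and stop on an object; the grip force is fixed at half the most. Time passes only in rows, so rows that repeat a pose let the fingers close. It gives the time, the measured TCP pose, the force, the opening and the grip force at its end, in the units of the state.
- bot.observe(): the state, without advancing time (a new reading comes with each control period).
- bot.get_image(name): name is "scene" or "top" or "wrist"; returns a dict with "img" (420x560x3 uint8, red, green, blue), "vfov" (degrees; the focal length in pixels is half the picture's height over the tangent of half this angle, whatever the lens; pixels are square), "cx", "cy" (the principal point, pixels), "R" (3x3) and "t" (3): a world point X has camera coordinates R X + t. Camera axes: x right, y down, z forward; pixel columns grow to the right and rows downward; lengths in m; the calibration is good to about 2 mm. The wrist camera is an equidistant fisheye: a pixel r from the principal point sees the ray r / f radians off the axis. A picture is of the moment at which its call begins. There is no depth.
- bot.finish_job(): hands the job in; it is judged then, once.
The state is a dict: "time": time; "q": joint angles; "joint_vel": joint speeds; "joint_torque": joint torques, N m; "ee_pos": TCP position; "eef_rot": TCP orientation; "ft_force": force on the tool from outside, world axes, zero at the start; "wrist_torque": the same for the moment, N m; "width": finger opening in m; "grip_force": force on a finger pad.
Only numpy, scipy, OpenCV 4.12 (cv2) and the standard library are available. Lean on these libraries where they do the work, as an engineer would, in place of code of your own. Each camera call takes 0.05 s, during which the arm holds its last target. There are 200 camera calls.

## Working session

There is one attempt and no reset: what is moved stays moved. The work goes in short steps, Python scripts to look and compute and a tool call to move; the robot and the scene stay as the last step left them, time stands still between calls to the robot, and variables do not carry over. Pictures are saved under pics/ and viewed, at most 10 in all, crops included, and the job is handed in when it is done.

Besides the shell and the picture viewer there is one more tool, called after "Call:" as name(argument=value, ...) on one line, values as JSON. arm_command: Moves the arm, as the interface text tells. Its arguments: {"type":"object","properties":{"steps":{"type":"array","items":{"type":"object","properties":{"grip":{"type":"number"},"slide":{"type":"array","items":{"type":"number"}},"delta_rot":{"type":"array","items":{"type":"number"}}}}}},"required":["steps"]}

```bash
mkdir -p pics; python3 - <<'E'
from workcell import bot
import cv2,pickle
s=bot.observe();print(s['ee_pos'],s['eef_rot'],s['time'])
for n in ("scene","top"):
    d=bot.get_image(n);pickle.dump(d,open(n+'.pkl','wb'));cv2.imwrite(f'pics/{n}0.png',d['img'][:,:,::-1]);print(n,d['vfov'],d['cx'],d['cy'],d['R'],d['t'])
E
```

```text
[ 0.17809262 -0.52009949  0.26315541] [[ 9.46092530e-01  3.23896432e-01 -1.62501320e-04]
 [ 3.23896321e-01 -9.46091482e-01  1.44244186e-03]
 [ 3.13460656e-04 -1.41731705e-03 -9.99998946e-01]] 0.0
scene 44.85435150826198 283.6863720389879 210.99299542431874 [[-0.48322705 -0.87545031  0.00885265]
 [-0.45541032  0.24271369 -0.85655794]
 [ 0.74772526 -0.41794355 -0.51597493]] [0.20626274 0.32315266 0.98022347]
top 44.168388183604655 280.2879105904238 200.59946952920103 [[-3.08100555e-04 -9.99813563e-01 -1.93065875e-02]
 [-9.87380291e-01  3.36167991e-03 -1.58331489e-01]
 [ 1.58366873e-01  1.90141620e-02 -9.87197242e-01]] [-0.03940843  0.55858552  1.39249214]
```

View pics/scene0.png

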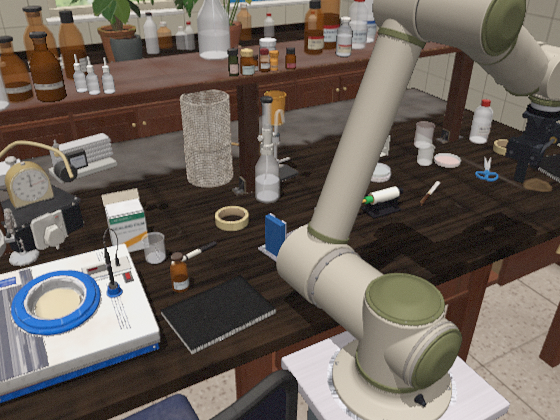

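View pics/top0.png

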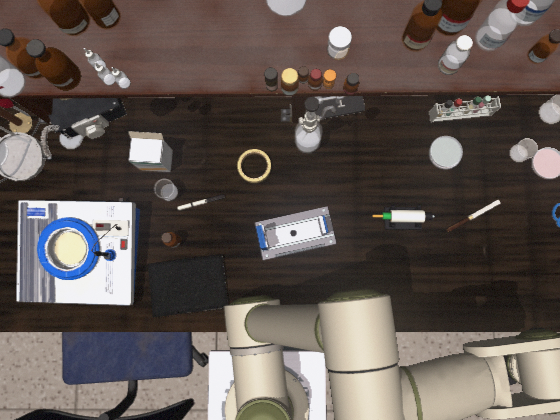

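The scene view has the cream roll on the rest at about (382,199), with the holder partly hidden at (275,240). In the top view the roll is at (403,216), its green end to the left, and the holder at (296,233). I'll enlarge both in the top view.

```bash
python3 - <<'E'
import pickle,cv2,numpy as np
im=pickle.load(open('top.pkl','rb'))['img'][:,:,::-1]
a=cv2.resize(im[195:270,245:345],None,fx=8,fy=8,interpolation=cv2.INTER_CUBIC)
b=cv2.resize(im[195:240,360:445],None,fx=8,fy=8,interpolation=cv2.INTER_CUBIC)
cv2.imwrite('pics/ca.png',a);cv2.imwrite('pics/cb.png',b)
E
```

```text
(no output)
```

View pics/ca.png

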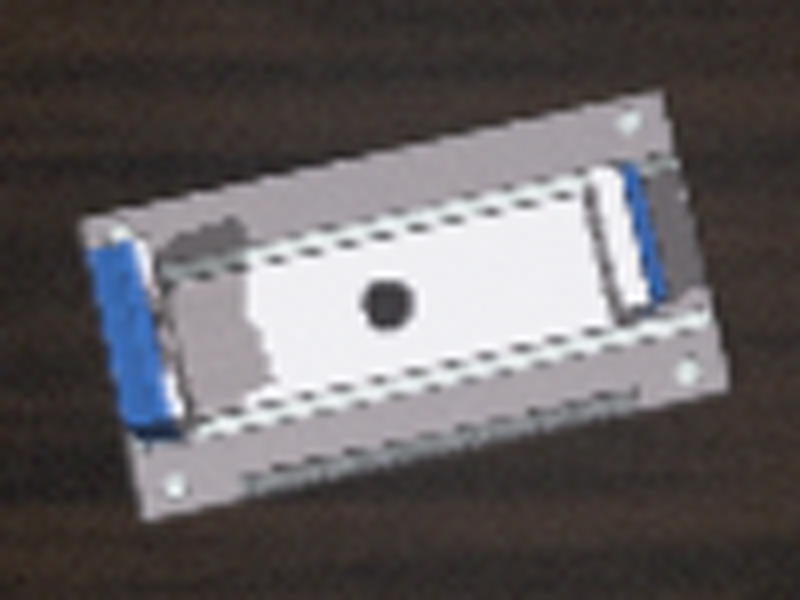

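View pics/cb.png

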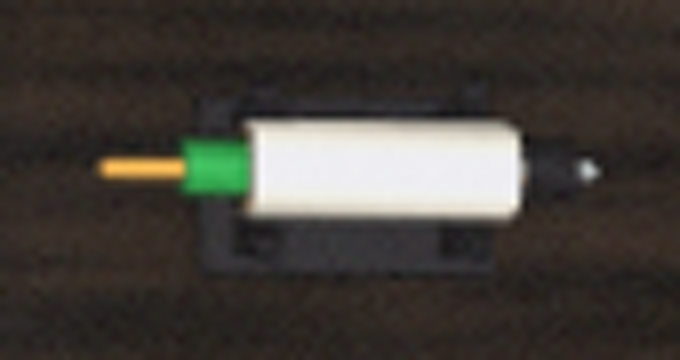

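The enlarged top view shows the holder's base corners at (80,218), (660,92), (730,388) and (145,520). Its toothed bar is at the bottom (-x edge) and the tall upright on the left (+y). In the roll crop the film runs from u=247 to 521 with its axis at v=168, the brass tip is at (100,168) and the steel tip at (600,171).

```bash
cat > h.py <<'E'
import pickle,numpy as np
from workcell import bot
def ray(d,px,z):
    f=d['img'].shape[0]/2/np.tan(np.radians(d['vfov']/2))
    v=np.array([(px[0]-d['cx'])/f,(px[1]-d['cy'])/f,1]);R=np.array(d['R']);t=np.array(d['t'])
    c=-R.T@t;w=R.T@v
    return c+w*(z-c[2])/w[2]
E
python3 - <<'E'
from h import *
from scipy.optimize import least_squares
d=pickle.load(open('top.pkl','rb'))
P=lambda u,v,o,z: ray(d,((u+.5)/8-.5+o[0],(v+.5)/8-.5+o[1]),z)
c=np.array([P(*q,(245,195),.009) for q in [(80,218),(660,92),(730,388),(145,520)]])
print(c.round(4),[np.linalg.norm(c[i]-c[i-1]).round(4) for i in range(4)])
m=np.array([[55,106],[55,-106],[-55,-106],[-55,106]])/1000
def T(p): a=p[2];return m@np.array([[np.cos(a),np.sin(a)],[-np.sin(a),np.cos(a)]])+p[:2]
r=least_squares(lambda p:(T(p)-c[:,:2]).ravel(),[.5,0,0]);print('holder',r.x,np.degrees(r.x[2]),r.fun.round(4))
# tall top edge pts (inner edge) z .116, low top z .077
a=r.x[2];R=np.array([[np.cos(a),-np.sin(a)],[np.sin(a),np.cos(a)]])
for n,q,z in [('tall in',(132,240),.116),('tall in',(168,425),.116),('tall out',(87,250),.116),('tall out',(125,430),.116),('low in',(622,165),.077),('low in',(650,305),.077),('low out',(637,163),.077),('low out',(663,298),.077)]:
    p=P(*q,(245,195),z);print(n,(R.T@(p[:2]-r.x[:2])).round(4))
for n,q,z in [('filmL',(247,168),.05),('filmR',(521,168),.05),('brass',(100,168),.05),('steel',(600,171),.05),('greenface',(183,167),.05),]:
    print(n,P(*q,(360,195),z).round(4))
E
```

```text
[[ 0.5036  0.033   0.009 ]
 [ 0.548  -0.1724  0.009 ]
 [ 0.4431 -0.1953  0.009 ]
 [ 0.3974  0.0095  0.009 ]] [np.float64(0.1088), np.float64(0.2101), np.float64(0.1074), np.float64(0.2099)]
holder [ 0.47304028 -0.08128937  0.21635898] 12.396456190628493 [ 0.0004  0.001   0.0015 -0.0006 -0.0011 -0.0013 -0.0008  0.0009]
tall in [0.0296 0.0854]
tall in [-0.032   0.0867]
tall out [0.0296 0.1005]
tall out [-0.0306  0.1007]
low in [ 0.0234 -0.0799]
low in [-0.0247 -0.0783]
low out [ 0.0229 -0.085 ]
low out [-0.0234 -0.0831]
filmL [ 0.515  -0.3424  0.05  ]
filmR [ 0.5148 -0.4358  0.05  ]
brass [ 0.5152 -0.2922  0.05  ]
steel [ 0.5136 -0.4626  0.05  ]
greenface [ 0.5154 -0.3206  0.05  ]
```

```bash
cat >> h.py <<'E'
from scipy.spatial.transform import Rotation as Ro
def Rd(yaw): # tool down, tool x at world angle yaw (deg)
    a=np.radians(yaw);x=np.array([np.cos(a),np.sin(a),0]);z=np.array([0,0,-1.]);return np.c_[x,np.cross(z,x),z]
def go(p,yaw):
    s=bot.observe();R=np.array(s['eef_rot']);q=np.array(s['ee_pos'])
    print('t',round(s['time'],2),'slide',(R.T@(np.array(p)-q)).round(4),'rot',Ro.from_matrix(R.T@Rd(yaw)).as_rotvec().round(4),'F',np.round(s['ft_force'],2),'w',s['width'],s['grip_force'])
E
python3 -c "
from h import *
go([.515,-.3885,.20],90)"
```

```text
t 0.1 slide [ 0.3614 -0.0153  0.0633] rot [-9.000e-04 -1.000e-03 -1.241e+00] F [-0.16  0.71 -0.57] w 0.08754600712479395 0.0
```

Call:
arm_command(steps=[{"grip": 0.088, "slide": [0.036, -0.0015, 0.006], "delta_rot": [0, 0, -0.12]}, {"grip": 0.088, "slide": [0.072, -0.003, 0.012], "delta_rot": [0, 0, -0.24]}, {"grip": 0.088, "slide": [0.108, -0.0045, 0.018], "delta_rot": [0, 0, -0.36]}, {"grip": 0.088, "slide": [0.144, -0.006, 0.024], "delta_rot": [0, 0, -0.48]}, {"grip": 0.088, "slide": [0.18, -0.0075, 0.03], "delta_rot": [0, 0, -0.6]}])

```text
time: 0.52
ee_pos: [0.3474, -0.454, 0.2332]
eef_rot: [[0.593, 0.805, -0.0], [0.805, -0.593, 0.001], [0.0, -0.001, -1.0]]
ft_force: [-0.0, -0.6, 0.0]
width: 0.0882
grip_force: 0.0
```

```bash
python3 -c "
from h import *
go([.515,-.3885,.20],90)"
```

```text
t 0.52 slide [0.1522 0.0961 0.0332] rot [-5.000e-04 -5.000e-04 -6.353e-01] F [-0.02 -0.65  0.  ] w 0.08817060685298514 0.0
```

Call:
arm_command(steps=[{"grip": 0.088, "slide": [0.03, 0.019, 0.007], "delta_rot": [0, 0, -0.12]}, {"grip": 0.088, "slide": [0.06, 0.038, 0.013], "delta_rot": [0, 0, -0.24]}, {"grip": 0.088, "slide": [0.09, 0.057, 0.02], "delta_rot": [0, 0, -0.36]}, {"grip": 0.088, "slide": [0.12, 0.076, 0.027], "delta_rot": [0, 0, -0.48]}, {"grip": 0.088, "slide": [0.152, 0.096, 0.033], "delta_rot": [0, 0, -0.6]}])

```text
time: 0.93
ee_pos: [0.5151, -0.3896, 0.1999]
eef_rot: [[0.035, 0.999, -0.001], [0.999, -0.035, 0.001], [0.001, -0.001, -1.0]]
ft_force: [-0.9, -0.5, 1.0]
width: 0.0882
grip_force: 0.0
```

Call:
arm_command(steps=[{"grip": 0.088, "slide": [0, 0, 0], "delta_rot": [0, 0, -0.035]}, {"grip": 0.088, "slide": [0, 0, 0], "delta_rot": [0, 0, -0.035]}])

```text
time: 1.1
ee_pos: [0.5151, -0.3892, 0.1995]
eef_rot: [[0.002, 1.0, -0.001], [1.0, -0.002, 0.001], [0.001, -0.001, -1.0]]
ft_force: [-0.5, -0.4, 1.0]
width: 0.0879
grip_force: 0.0
```

```bash
python3 - <<'E'
from h import *
import cv2
go([.515,-.3885,.056],90)
d=bot.get_image('wrist');pickle.dump(d,open('w1.pkl','wb'));cv2.imwrite('pics/w1.png',d['img'][:,:,::-1]);print(d['vfov'],d['cx'],d['cy'])
def proj(d,X):
    c=np.array(d['R'])@X+np.array(d['t']);f=210/np.tan(np.radians(d['vfov']/2));r=np.hypot(c[0],c[1]);th=np.arctan2(r,c[2]);return (c[:2]/r*th*f+[d['cx'],d['cy']]).round(1)
for X in [(.515,-.2935,.05),(.515,-.3215,.05),(.515,-.4555,.05),(.515,-.4625,.05),(.515,-.3435,.05),(.515,-.4335,.05)]: print(proj(d,np.array(X)))
E
```

```text
t 1.1 slide [5.000e-04 1.000e-04 1.435e-01] rot [-0.0014 -0.0014 -0.0018] F [-0.5  -0.4   0.97] w 0.08785443579186929 0.0
65.70646984690485 279.80327011061826 207.40951511007975
[279.5  86.9]
[279.5 120.4]
[279.9 267.2]
[279.9 273.7]
[279.6 146.6]
[279.9 245.9]
```

View pics/w1.png

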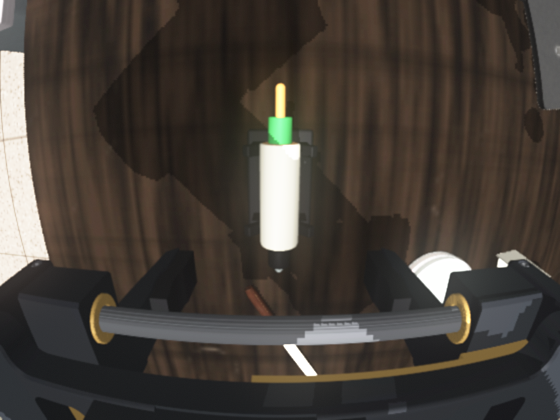

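The wrist view shows the roll centred sideways at u≈280, with the brass tip at v≈84 and the steel tip at v≈271. That puts the centre at y≈-0.387, so I'll descend there.

Call:
arm_command(steps=[{"grip": 0.088, "slide": [0.002, 0, 0.04], "delta_rot": [0, 0, 0]}, {"grip": 0.088, "slide": [0.002, 0, 0.08], "delta_rot": [0, 0, 0]}, {"grip": 0.088, "slide": [0.002, 0, 0.11], "delta_rot": [0, 0, 0]}, {"grip": 0.088, "slide": [0.002, 0, 0.13], "delta_rot": [0, 0, 0]}, {"grip": 0.088, "slide": [0.002, 0, 0.1435], "delta_rot": [0, 0, 0]}])

```text
time: 1.57
ee_pos: [0.512, -0.3888, 0.0549]
eef_rot: [[0.01, 1.0, -0.002], [1.0, -0.01, 0.002], [0.002, -0.002, -1.0]]
ft_force: [0.6, -0.8, 0.2]
width: 0.0883
grip_force: 0.0
```

Call:
arm_command(steps=[{"grip": 0.06, "slide": [0, 0, 0], "delta_rot": [0, 0, 0]}, {"grip": 0.045, "slide": [0, 0, 0], "delta_rot": [0, 0, 0]}, {"grip": 0.038, "slide": [0, 0, 0], "delta_rot": [0, 0, 0]}, {"grip": 0.03, "slide": [0, 0, 0], "delta_rot": [0, 0, 0]}, {"grip": 0.02, "slide": [0, 0, 0], "delta_rot": [0, 0, 0]}])

```text
time: 1.98
ee_pos: [0.514, -0.389, 0.0585]
eef_rot: [[0.007, 1.0, 0.001], [1.0, -0.007, -0.002], [-0.002, 0.001, -1.0]]
ft_force: [-1.1, -0.8, 0.7]
width: 0.0565
grip_force: 0.0
```

Call:
arm_command(steps=[{"grip": 0.02, "slide": [0, 0, 0], "delta_rot": [0, 0, 0]}, {"grip": 0.02, "slide": [0, 0, 0], "delta_rot": [0, 0, 0]}, {"grip": 0.02, "slide": [0, 0, 0], "delta_rot": [0, 0, 0]}])

```text
time: 2.23
ee_pos: [0.5139, -0.3886, 0.0575]
eef_rot: [[0.006, 1.0, 0.0], [1.0, -0.006, -0.0], [-0.0, 0.0, -1.0]]
ft_force: [-0.2, 0.0, 0.1]
width: 0.037
grip_force: 0.0
```

Call:
arm_command(steps=[{"grip": 0.02, "slide": [0.001, 0, 0.001], "delta_rot": [0, 0, 0]}, {"grip": 0.02, "slide": [0.001, 0, 0.001], "delta_rot": [0, 0, 0]}, {"grip": 0.02, "slide": [0.001, 0, 0.001], "delta_rot": [0, 0, 0]}, {"grip": 0.02, "slide": [0.001, 0, 0.001], "delta_rot": [0, 0, 0]}])

```text
time: 2.57
ee_pos: [0.5143, -0.3883, 0.0571]
eef_rot: [[0.006, 1.0, 0.002], [1.0, -0.006, -0.002], [-0.002, 0.002, -1.0]]
ft_force: [-0.2, -2.5, 6.5]
width: 0.0328
grip_force: 29.9
```

```bash
python3 -c "
from h import *
go([.4,-.3,.14],102.4)
for i in range(3): bot.get_image('wrist');go([.4,-.3,.14],102.4)"
```

```text
t 2.57 slide [ 0.0874 -0.1147 -0.0832] rot [ 0.0014  0.0025 -0.2226] F [-0.22 -2.54  6.47] w 0.032772126321108215 29.87515389919281
t 2.62 slide [ 0.0874 -0.1147 -0.0832] rot [ 0.0015  0.0025 -0.2226] F [ 0.55 -2.67  5.43] w 0.03285623621776465 29.875057339668274
t 2.67 slide [ 0.0874 -0.1147 -0.0832] rot [ 0.0014  0.0024 -0.2226] F [-0.41 -1.68  5.75] w 0.03282394807385235 29.875016883015633
t 2.72 slide [ 0.0874 -0.1147 -0.0832] rot [ 0.0014  0.0024 -0.2226] F [ 0.01 -2.16  5.14] w 0.03276847942541695 29.874949157238007
```

Call:
arm_command(steps=[{"grip": 0.02, "slide": [0, 0, -0.02], "delta_rot": [0, 0, 0]}, {"grip": 0.02, "slide": [0, 0, -0.05], "delta_rot": [0, 0, 0]}, {"grip": 0.02, "slide": [0, 0, -0.08], "delta_rot": [0, 0, 0]}, {"grip": 0.02, "slide": [0, 0, -0.11], "delta_rot": [0, 0, 0]}, {"grip": 0.02, "slide": [0, 0, -0.11], "delta_rot": [0, 0, 0]}])

```text
time: 3.13
ee_pos: [0.5151, -0.3885, 0.1719]
eef_rot: [[0.006, 1.0, 0.006], [1.0, -0.006, -0.006], [-0.006, 0.006, -1.0]]
ft_force: [0.4, -0.5, -0.3]
width: 0.0329
grip_force: 30.0
```

```bash
cat >> h.py <<'E'
H=np.array([.47304,-.08129]);HY=12.4
def hold(x,y,z,off=.0013,dyaw=0):
    a=np.radians(HY);R=np.array([[np.cos(a),-np.sin(a)],[np.sin(a),np.cos(a)]])
    p=H+R@np.array([x,y-off]);go([p[0],p[1],z+.007],90+HY+dyaw)
E
python3 -c "
from h import *
hold(0,-.022,.15)"
```

```text
t 3.13 slide [ 0.2843 -0.0387  0.0129] rot [ 0.0054  0.007  -0.2221] F [ 0.42 -0.48 -0.34] w 0.03292320453239905 30.011401176452637
```

Call:
arm_command(steps=[{"grip": 0.02, "slide": [0.03, -0.004, 0], "delta_rot": [0, 0, 0]}, {"grip": 0.02, "slide": [0.07, -0.01, 0], "delta_rot": [0, 0, 0]}, {"grip": 0.02, "slide": [0.11, -0.015, 0], "delta_rot": [0, 0, 0]}, {"grip": 0.02, "slide": [0.15, -0.02, 0], "delta_rot": [0, 0, 0]}, {"grip": 0.02, "slide": [0.185, -0.025, 0], "delta_rot": [0, 0, 0]}])

```text
time: 3.55
ee_pos: [0.4888, -0.1997, 0.1652]
eef_rot: [[0.006, 1.0, -0.002], [1.0, -0.006, 0.002], [0.002, -0.002, -1.0]]
ft_force: [0.9, 0.1, -1.8]
width: 0.0326
grip_force: 30.0
```

Call:
arm_command(steps=[{"grip": 0.02, "slide": [0.035, -0.005, 0], "delta_rot": [0, 0, -0.07]}, {"grip": 0.02, "slide": [0.065, -0.009, 0], "delta_rot": [0, 0, -0.14]}, {"grip": 0.02, "slide": [0.085, -0.012, 0], "delta_rot": [0, 0, -0.19]}, {"grip": 0.02, "slide": [0.099, -0.014, 0.006], "delta_rot": [0.002, 0.003, -0.222]}, {"grip": 0.02, "slide": [0.099, -0.014, 0.012], "delta_rot": [0.002, 0.003, -0.222]}])

```text
time: 3.97
ee_pos: [0.4758, -0.1011, 0.1534]
eef_rot: [[-0.218, 0.976, -0.004], [0.976, 0.218, 0.004], [0.005, -0.003, -1.0]]
ft_force: [-1.6, 0.2, -0.9]
width: 0.0327
grip_force: 30.0
```

Call:
arm_command(steps=[{"grip": 0.02, "slide": [0, 0, 0], "delta_rot": [0, 0, 0]}, {"grip": 0.02, "slide": [0, 0, 0], "delta_rot": [0, 0, 0]}, {"grip": 0.02, "slide": [0, 0, 0], "delta_rot": [0, 0, 0]}])

```text
time: 4.22
ee_pos: [0.4768, -0.1044, 0.154]
eef_rot: [[-0.212, 0.977, -0.003], [0.977, 0.212, 0.003], [0.003, -0.002, -1.0]]
ft_force: [0.6, -0.5, -1.7]
width: 0.0329
grip_force: 30.0
```

```bash
python3 - <<'E'
from h import *
import cv2
hold(0,-.022,.098)
print(bot.observe()['ee_pos'],np.round(bot.observe()['eef_rot'],4))
d=bot.get_image('wrist');pickle.dump(d,open('w2.pkl','wb'))
e=bot.get_image('top');pickle.dump(e,open('t2.pkl','wb'))
a=cv2.resize(d['img'][20:300,150:410],None,fx=2,fy=2)
b=cv2.resize(e['img'][195:270,245:345],None,fx=5,fy=5,interpolation=cv2.INTER_CUBIC)
c=np.zeros((560,1020,3),np.uint8)
cv2.imwrite('pics/w2.png',a[:,:,::-1]);cv2.imwrite('pics/t2.png',cv2.resize(b,None,fx=1.6,fy=1.6)[:,:,::-1])
E
```

```text
t 4.22 slide [-0.      0.0014  0.0489] rot [-0.0019 -0.0032 -0.0024] F [ 0.6  -0.45 -1.69] w 0.032925592050545696 30.01256212592125
[ 0.47681099 -0.10443989  0.15395074] [[-0.2124  0.9772 -0.0025]
 [ 0.9772  0.2124  0.0027]
 [ 0.0032 -0.0019 -1.    ]]
```

View pics/w2.png

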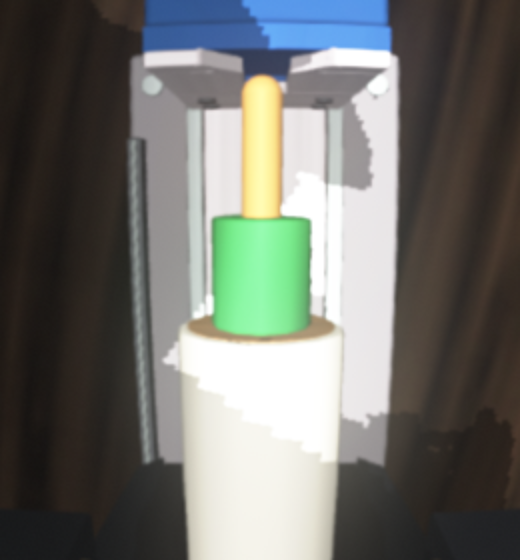

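The wrist crop shows the pin at u≈261 and the groove spanning 243–291, so the groove's centre is about 1.3 mm towards +x. That agrees with the computed correction, so I'll centre and lower to axis height 98 mm.

Call:
arm_command(steps=[{"grip": 0.02, "slide": [0, 0.0014, 0.015], "delta_rot": [-0.002, -0.003, -0.002]}, {"grip": 0.02, "slide": [0, 0.0014, 0.032], "delta_rot": [-0.002, -0.003, -0.002]}, {"grip": 0.02, "slide": [0, 0.0014, 0.045], "delta_rot": [-0.002, -0.003, -0.002]}, {"grip": 0.02, "slide": [0, 0.0014, 0.049], "delta_rot": [-0.002, -0.003, -0.002]}, {"grip": 0.02, "slide": [0, 0.0014, 0.049], "delta_rot": [-0.002, -0.003, -0.002]}])

```text
time: 4.73
ee_pos: [0.4776, -0.1032, 0.1046]
eef_rot: [[-0.215, 0.977, -0.001], [0.977, 0.215, 0.001], [0.001, -0.001, -1.0]]
ft_force: [-0.3, 0.2, -0.9]
width: 0.0327
grip_force: 30.0
```

Call:
arm_command(steps=[{"grip": 0.02, "slide": [0, 0, 0], "delta_rot": [0, 0, 0]}, {"grip": 0.02, "slide": [0, 0, 0], "delta_rot": [0, 0, 0]}, {"grip": 0.02, "slide": [0, 0, 0], "delta_rot": [0, 0, 0]}])

```text
time: 4.98
ee_pos: [0.4781, -0.1031, 0.106]
eef_rot: [[-0.216, 0.976, 0.002], [0.976, 0.216, -0.0], [-0.001, 0.002, -1.0]]
ft_force: [0.8, -0.5, -1.6]
width: 0.0325
grip_force: 30.0
```

```bash
python3 -c "
from h import *
hold(0,-.022,.098)"
```

```text
t 4.98 slide [-0.0009 -0.0003  0.001 ] rot [0.0016 0.0008 0.0015] F [ 0.84 -0.47 -1.58] w 0.032522050078147305 30.012647286057472
```

View pics/t2.png

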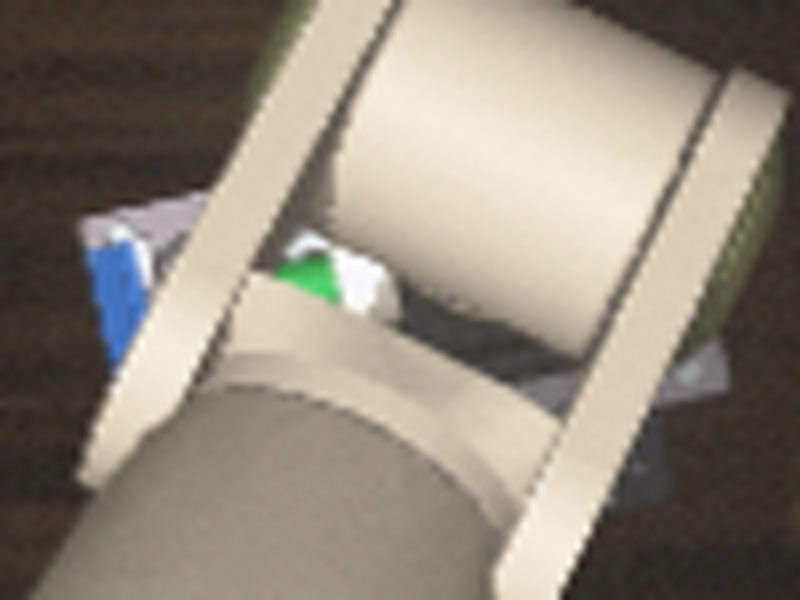

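The top view is blocked by the arm, so it shows nothing useful. I'll feel for contact along tool x.

Call:
arm_command(steps=[{"grip": 0.02, "slide": [0.003, 0, 0], "delta_rot": [0, 0, 0]}, {"grip": 0.02, "slide": [0.006, 0, 0], "delta_rot": [0, 0, 0]}, {"grip": 0.02, "slide": [0.008, 0, 0], "delta_rot": [0, 0, 0]}, {"grip": 0.02, "slide": [0.009, 0, 0], "delta_rot": [0, 0, 0]}, {"grip": 0.02, "slide": [0.009, 0, 0], "delta_rot": [0, 0, 0]}])

```text
time: 5.4
ee_pos: [0.4758, -0.0937, 0.1053]
eef_rot: [[-0.217, 0.976, 0.0], [0.976, 0.217, 0.0], [0.0, 0.0, -1.0]]
ft_force: [-0.2, 0.0, -2.1]
width: 0.0326
grip_force: 30.0
```

Call:
arm_command(steps=[{"grip": 0.02, "slide": [0.001, 0, 0], "delta_rot": [0, 0, 0]}, {"grip": 0.02, "slide": [0.001, 0, 0], "delta_rot": [0, 0, 0]}, {"grip": 0.02, "slide": [0.001, 0, 0], "delta_rot": [0, 0, 0]}])

```text
time: 5.65
ee_pos: [0.4757, -0.0931, 0.1053]
eef_rot: [[-0.216, 0.976, 0.0], [0.976, 0.216, 0.0], [0.0, 0.0, -1.0]]
ft_force: [0.0, -1.0, -2.1]
width: 0.0327
grip_force: 30.0
```

Call:
arm_command(steps=[{"grip": 0.02, "slide": [0.001, 0, 0], "delta_rot": [0, 0, 0]}, {"grip": 0.02, "slide": [0.001, 0, 0], "delta_rot": [0, 0, 0]}, {"grip": 0.02, "slide": [0.001, 0, 0], "delta_rot": [0, 0, 0]}])

```text
time: 5.9
ee_pos: [0.4755, -0.0923, 0.1053]
eef_rot: [[-0.216, 0.976, 0.001], [0.976, 0.216, -0.0], [-0.0, 0.001, -1.0]]
ft_force: [0.3, -1.1, -2.6]
width: 0.0328
grip_force: 30.0
```

Call:
arm_command(steps=[{"grip": 0.02, "slide": [0.001, 0, 0], "delta_rot": [0, 0, 0]}, {"grip": 0.02, "slide": [0.001, 0, 0], "delta_rot": [0, 0, 0]}, {"grip": 0.02, "slide": [0.001, 0, 0], "delta_rot": [0, 0, 0]}])

```text
time: 6.15
ee_pos: [0.4753, -0.0913, 0.1053]
eef_rot: [[-0.216, 0.976, 0.001], [0.976, 0.216, -0.0], [-0.0, 0.001, -1.0]]
ft_force: [0.4, -1.9, -1.6]
width: 0.0327
grip_force: 30.0
```

```bash
python3 -c "
from h import *
hold(0,-.010,.098)"
```

```text
t 6.15 slide [-0.001  -0.0001  0.0003] rot [0.0006 0.0002 0.0016] F [ 0.36 -1.89 -1.56] w 0.03271007138569774 30.01346066594124
```

Call:
arm_command(steps=[{"grip": 0.02, "slide": [0.001, 0, 0], "delta_rot": [0, 0, 0]}, {"grip": 0.02, "slide": [0.002, 0, 0], "delta_rot": [0, 0, 0]}, {"grip": 0.02, "slide": [0.002, 0, 0], "delta_rot": [0, 0, 0]}])

```text
time: 6.4
ee_pos: [0.4748, -0.0891, 0.1053]
eef_rot: [[-0.216, 0.976, 0.001], [0.976, 0.216, 0.0], [-0.0, 0.001, -1.0]]
ft_force: [0.6, -2.5, -1.7]
width: 0.0327
grip_force: 30.0
```

Call:
arm_command(steps=[{"grip": 0.02, "slide": [0.001, 0, 0], "delta_rot": [0, 0, 0]}, {"grip": 0.02, "slide": [0.002, 0, 0], "delta_rot": [0, 0, 0]}, {"grip": 0.02, "slide": [0.002, 0, 0], "delta_rot": [0, 0, 0]}])

```text
time: 6.65
ee_pos: [0.4744, -0.0872, 0.1053]
eef_rot: [[-0.216, 0.976, 0.0], [0.976, 0.216, 0.0], [0.0, 0.001, -1.0]]
ft_force: [0.5, -3.9, -0.9]
width: 0.0329
grip_force: 30.0
```

```bash
cat >> h.py <<'E'
def force(n=6):
    a=np.radians(HY);f=[]
    for i in range(n): bot.get_image('wrist'); f.append(bot.observe()['ft_force'])
    m=np.mean(f,0);print('Fholder x,y,z',(m[0]*np.cos(a)+m[1]*np.sin(a)).round(2),(-m[0]*np.sin(a)+m[1]*np.cos(a)).round(2),m[2].round(2),'torque',np.round(bot.observe()['wrist_torque'],2))
E
python3 -c "
from h import *
force();hold(0,-.005,.098)"
```

```text
Fholder x,y,z 0.27 -3.32 -1.81 torque [-0.58 -0.25 -0.05]
t 6.95 slide [-0.0001 -0.      0.0003] rot [ 0.0004 -0.0001  0.0015] F [ 0.73 -3.47 -2.22] w 0.033104314110203564 30.015094354748726
```

Call:
arm_command(steps=[{"grip": 0.02, "slide": [0.002, 0, 0], "delta_rot": [0, 0, 0]}, {"grip": 0.02, "slide": [0.004, 0, 0], "delta_rot": [0, 0, 0]}, {"grip": 0.02, "slide": [0.006, 0, 0], "delta_rot": [0, 0, 0]}, {"grip": 0.02, "slide": [0.008, 0, 0], "delta_rot": [0, 0, 0]}, {"grip": 0.02, "slide": [0.008, 0, 0], "delta_rot": [0, 0, 0]}])

```text
time: 7.37
ee_pos: [0.4727, -0.0793, 0.1053]
eef_rot: [[-0.217, 0.976, 0.001], [0.976, 0.217, -0.0], [-0.0, 0.001, -1.0]]
ft_force: [0.7, -6.0, -2.7]
width: 0.0326
grip_force: 30.0
```

```bash
python3 -c "
from h import *
force(10);hold(0,.003,.098)"
```

```text
Fholder x,y,z -0.17 -5.77 -1.98 torque [-0.93 -0.29 -0.03]
t 7.87 slide [-0.     -0.0001  0.0004] rot [0.0007 0.0006 0.0018] F [ 0.37 -5.07 -2.59] w 0.03248792034030818 30.017626360058784
```

Call:
arm_command(steps=[{"grip": 0.02, "slide": [0.002, 0, 0], "delta_rot": [0, 0, 0]}, {"grip": 0.02, "slide": [0.0035, 0, 0], "delta_rot": [0, 0, 0]}, {"grip": 0.02, "slide": [0.0035, 0, 0], "delta_rot": [0, 0, 0]}])

```text
time: 8.12
ee_pos: [0.4721, -0.0761, 0.1054]
eef_rot: [[-0.217, 0.976, 0.001], [0.976, 0.217, -0.001], [-0.001, 0.001, -1.0]]
ft_force: [1.7, -6.2, -2.2]
width: 0.0331
grip_force: 30.0
```

```bash
python3 -c "
from h import *
force(10);hold(0,.007,.098)"
```

```text
Fholder x,y,z -0.1 -7.01 -2.02 torque [-1.07 -0.33  0.01]
t 8.62 slide [ 0.0007 -0.0001  0.0004] rot [0.0008 0.001  0.0018] F [ 2.16 -6.86 -2.95] w 0.03262646243772269 30.01771666109562
```

Call:
arm_command(steps=[{"grip": 0.02, "slide": [0.0005, 0, 0], "delta_rot": [0, 0, 0]}, {"grip": 0.02, "slide": [0.0005, 0, 0], "delta_rot": [0, 0, 0]}, {"grip": 0.02, "slide": [0.0005, 0, 0], "delta_rot": [0, 0, 0]}])

```text
time: 8.87
ee_pos: [0.472, -0.0758, 0.1054]
eef_rot: [[-0.217, 0.976, 0.001], [0.976, 0.217, -0.001], [-0.001, 0.001, -1.0]]
ft_force: [1.3, -6.7, -2.9]
width: 0.0328
grip_force: 30.0
```

```bash
python3 -c "
from h import *
force(10);hold(0,.007,.098)"
```

```text
Fholder x,y,z -0.01 -6.91 -2.19 torque [-1.09 -0.3   0.02]
t 9.37 slide [ 0.0001 -0.0001  0.0004] rot [0.0008 0.001  0.0018] F [ 2.09 -6.51 -2.87] w 0.03286136349927015 30.018133968114853
```

Call:
arm_command(steps=[{"grip": 0.02, "slide": [0.0008, 0, 0], "delta_rot": [0, 0, 0]}, {"grip": 0.02, "slide": [0.0008, 0, 0], "delta_rot": [0, 0, 0]}, {"grip": 0.02, "slide": [0.0008, 0, 0.002], "delta_rot": [0, 0, 0]}, {"grip": 0.02, "slide": [0.0008, 0, 0.004], "delta_rot": [0, 0, 0]}, {"grip": 0.02, "slide": [0.0008, 0, 0.006], "delta_rot": [0, 0, 0]}])

```text
time: 9.78
ee_pos: [0.472, -0.0751, 0.0995]
eef_rot: [[-0.216, 0.976, 0.002], [0.976, 0.216, -0.001], [-0.001, 0.001, -1.0]]
ft_force: [0.9, -7.2, 0.3]
width: 0.0329
grip_force: 30.0
```

```bash
python3 -c "
from h import *
force(6);hold(0,.007,.065)"
```

```text
Fholder x,y,z -0.29 -7.34 -0.94 torque [-1.   -0.29  0.03]
t 10.08 slide [-0.0005 -0.0003  0.0275] rot [0.0011 0.0011 0.0018] F [ 1.91 -7.28 -1.99] w 0.03279900887880702 29.996988773345947
```

Call:
arm_command(steps=[{"grip": 0.02, "slide": [0, -0.0003, 0.003], "delta_rot": [0, 0, 0]}, {"grip": 0.02, "slide": [0, -0.0003, 0.006], "delta_rot": [0, 0, 0]}, {"grip": 0.02, "slide": [0, -0.0003, 0.008], "delta_rot": [0, 0, 0]}, {"grip": 0.02, "slide": [0, -0.0003, 0.01], "delta_rot": [0, 0, 0]}, {"grip": 0.02, "slide": [0, -0.0003, 0.01], "delta_rot": [0, 0, 0]}])

```text
time: 10.5
ee_pos: [0.4716, -0.0752, 0.0893]
eef_rot: [[-0.216, 0.976, 0.001], [0.976, 0.216, -0.001], [-0.001, 0.001, -1.0]]
ft_force: [2.0, -7.1, -1.0]
width: 0.0325
grip_force: 30.0
```

Call:
arm_command(steps=[{"grip": 0.02, "slide": [0, 0, 0.001], "delta_rot": [0, 0, 0]}, {"grip": 0.02, "slide": [0, 0, 0.002], "delta_rot": [0, 0, 0]}, {"grip": 0.02, "slide": [0, 0, 0.003], "delta_rot": [0, 0, 0]}, {"grip": 0.02, "slide": [0, 0, 0.003], "delta_rot": [0, 0, 0]}])

```text
time: 10.83
ee_pos: [0.4717, -0.0752, 0.0864]
eef_rot: [[-0.216, 0.976, 0.001], [0.976, 0.216, -0.001], [-0.001, 0.001, -1.0]]
ft_force: [1.8, -7.2, -1.0]
width: 0.0325
grip_force: 30.0
```

```bash
python3 -c "
from h import *
force(6);hold(0,.007,.065)"
```

```text
Fholder x,y,z 0.04 -7.26 -0.91 torque [-1.04 -0.31  0.05]
t 11.13 slide [-0.0005 -0.      0.0145] rot [0.0013 0.0012 0.0017] F [ 1.97 -6.8  -0.89] w 0.032698449004521575 29.997000619769096
```

Axis height is about 79.5 mm and the forces are clean, with no catch on the low upright. I'll go on down.

Call:
arm_command(steps=[{"grip": 0.02, "slide": [0, 0, 0.0015], "delta_rot": [0, 0, 0]}, {"grip": 0.02, "slide": [0, 0, 0.003], "delta_rot": [0, 0, 0]}, {"grip": 0.02, "slide": [0, 0, 0.0045], "delta_rot": [0, 0, 0]}, {"grip": 0.02, "slide": [0, 0, 0.006], "delta_rot": [0, 0, 0]}, {"grip": 0.02, "slide": [0, 0, 0.0075], "delta_rot": [0, 0, 0]}])

```text
time: 11.55
ee_pos: [0.4718, -0.0752, 0.079]
eef_rot: [[-0.216, 0.976, 0.002], [0.976, 0.216, -0.001], [-0.001, 0.002, -1.0]]
ft_force: [1.8, -6.4, -1.3]
width: 0.0327
grip_force: 30.0
```

Call:
arm_command(steps=[{"grip": 0.02, "slide": [0, 0, 0.001], "delta_rot": [0, 0, 0]}, {"grip": 0.02, "slide": [0, 0, 0.002], "delta_rot": [0, 0, 0]}, {"grip": 0.02, "slide": [0, 0, 0.003], "delta_rot": [0, 0, 0]}, {"grip": 0.02, "slide": [0, 0, 0.003], "delta_rot": [0, 0, 0]}])

```text
time: 11.88
ee_pos: [0.4714, -0.0749, 0.0757]
eef_rot: [[-0.216, 0.976, 0.001], [0.976, 0.216, -0.0], [-0.0, 0.001, -1.0]]
ft_force: [1.7, -5.4, -1.7]
width: 0.0329
grip_force: 30.0
```

```bash
python3 -c "
from h import *
force(6);hold(0,.007,.065)"
```

```text
Fholder x,y,z 0.1 -5.52 -2.17 torque [-0.9  -0.28  0.01]
t 12.18 slide [-0.0009  0.0002  0.0038] rot [0.0007 0.0004 0.0018] F [ 1.51 -6.15 -2.2 ] w 0.03271950935228567 30.0184877961874
```

The force fell from 7.3 to 5.5 N, which is the 6 mm step into the recess: the brass pin has sprung in. I'll lower to the recess floor.

Call:
arm_command(steps=[{"grip": 0.02, "slide": [0, 0, 0.001], "delta_rot": [0, 0, 0]}, {"grip": 0.02, "slide": [0, 0, 0.002], "delta_rot": [0, 0, 0]}, {"grip": 0.02, "slide": [0, 0, 0.002], "delta_rot": [0, 0, 0]}])

```text
time: 12.43
ee_pos: [0.4714, -0.0749, 0.0738]
eef_rot: [[-0.216, 0.976, 0.001], [0.976, 0.216, -0.0], [-0.0, 0.001, -1.0]]
ft_force: [0.7, -6.3, -1.2]
width: 0.0326
grip_force: 30.0
```

```bash
python3 -c "
from h import *
force(6);hold(0,.007,.065)"
```

```text
Fholder x,y,z 0.09 -5.47 -1.31 torque [-0.78 -0.29 -0.01]
t 12.73 slide [-0.0009  0.0001  0.0019] rot [0.0008 0.0004 0.0018] F [ 1.7  -4.83 -1.14] w 0.03287440897880377 30.002356320619583
```

Call:
arm_command(steps=[{"grip": 0.02, "slide": [0, 0, 0.0005], "delta_rot": [0, 0, 0]}, {"grip": 0.02, "slide": [0, 0, 0.001], "delta_rot": [0, 0, 0]}, {"grip": 0.02, "slide": [0, 0, 0.001], "delta_rot": [0, 0, 0]}])

```text
time: 12.98
ee_pos: [0.4715, -0.0749, 0.0729]
eef_rot: [[-0.216, 0.976, 0.001], [0.976, 0.216, -0.0], [-0.0, 0.001, -1.0]]
ft_force: [0.9, -4.7, -0.6]
width: 0.0327
grip_force: 30.0
```

```bash
python3 -c "
from h import *
force(6);hold(0,.007,.065)"
```

```text
Fholder x,y,z -0.08 -5.78 -1.17 torque [-0.77 -0.25  0.01]
t 13.28 slide [-0.0009  0.0001  0.0009] rot [0.0009 0.0005 0.0017] F [ 0.61 -6.57 -1.55] w 0.032954760528116515 30.000051856040955
```

Call:
arm_command(steps=[{"grip": 0.02, "slide": [-0.0015, 0, 0], "delta_rot": [0, 0, 0]}, {"grip": 0.02, "slide": [-0.003, 0, 0], "delta_rot": [0, 0, 0]}, {"grip": 0.02, "slide": [-0.0045, 0, 0], "delta_rot": [0, 0, 0]}, {"grip": 0.02, "slide": [-0.006, 0, 0], "delta_rot": [0, 0, 0]}, {"grip": 0.02, "slide": [-0.006, 0, 0], "delta_rot": [0, 0, 0]}])

```text
time: 13.7
ee_pos: [0.4726, -0.0808, 0.0728]
eef_rot: [[-0.216, 0.976, 0.0], [0.976, 0.216, 0.0], [0.0, 0.0, -1.0]]
ft_force: [0.4, -4.1, -1.6]
width: 0.0326
grip_force: 30.0
```

```bash
python3 -c "
from h import *
force(6);hold(0,-.0015,.065)"
```

```text
Fholder x,y,z 0.03 -3.5 -1.02 torque [-0.56 -0.28 -0.02]
t 14.0 slide [-0.0036  0.0003  0.0008] rot [ 0.0003 -0.0003  0.0017] F [ 0.58 -3.54 -1.1 ] w 0.03265034551348897 30.00571019947529
```

Call:
arm_command(steps=[{"grip": 0.02, "slide": [-0.001, 0, 0], "delta_rot": [0, 0, 0]}, {"grip": 0.02, "slide": [-0.002, 0, 0], "delta_rot": [0, 0, 0]}, {"grip": 0.02, "slide": [-0.002, 0, 0], "delta_rot": [0, 0, 0]}])

```text
time: 14.25
ee_pos: [0.473, -0.0827, 0.0727]
eef_rot: [[-0.216, 0.976, 0.0], [0.976, 0.216, 0.0], [0.0, 0.0, -1.0]]
ft_force: [0.6, -3.8, -1.2]
width: 0.0328
grip_force: 30.0
```

```bash
python3 -c "
from h import *
force(6);hold(0,-.0015,.065)"
```

```text
Fholder x,y,z -0.05 -3.22 -1.7 torque [-0.45 -0.18  0.01]
t 14.55 slide [-0.0015  0.0003  0.0007] rot [ 0.0003 -0.0003  0.0016] F [ 0.96 -3.28 -1.84] w 0.03287929878478166 30.00720888376236
```

Call:
arm_command(steps=[{"grip": 0.02, "slide": [-0.0005, 0, 0], "delta_rot": [0, 0, 0]}, {"grip": 0.02, "slide": [-0.001, 0, 0], "delta_rot": [0, 0, 0]}, {"grip": 0.02, "slide": [-0.001, 0, 0], "delta_rot": [0, 0, 0]}])

```text
time: 14.8
ee_pos: [0.4732, -0.0836, 0.0727]
eef_rot: [[-0.216, 0.976, 0.0], [0.976, 0.216, 0.0], [0.0, 0.0, -1.0]]
ft_force: [0.4, -2.9, -1.6]
width: 0.0328
grip_force: 30.0
```

```bash
python3 -c "
from h import *
force(5)"
```

```text
Fholder x,y,z 0.1 -2.88 -1.46 torque [-0.49 -0.21  0.  ]
```

Call:
arm_command(steps=[{"grip": 0.02, "slide": [-0.0005, 0, 0], "delta_rot": [0, 0, 0]}, {"grip": 0.02, "slide": [-0.001, 0, 0], "delta_rot": [0, 0, 0]}, {"grip": 0.02, "slide": [-0.001, 0, 0], "delta_rot": [0, 0, 0]}])

```text
time: 15.3
ee_pos: [0.4735, -0.0846, 0.0728]
eef_rot: [[-0.216, 0.976, 0.0], [0.976, 0.216, 0.0], [0.0, 0.0, -1.0]]
ft_force: [1.1, -3.7, -1.3]
width: 0.0328
grip_force: 30.0
```

```bash
python3 -c "
from h import *
force(5);hold(0,-.0015,.065)"
```

```text
Fholder x,y,z 0.05 -2.44 -1.1 torque [-0.41 -0.18 -0.01]
t 15.55 slide [0.0005 0.0003 0.0007] rot [ 0.0003 -0.0003  0.0016] F [ 0.18 -2.41 -1.32] w 0.03257376790828346 30.007658153772354
```

Call:
arm_command(steps=[{"grip": 0.02, "slide": [-0.0005, 0, 0], "delta_rot": [0, 0, 0]}, {"grip": 0.02, "slide": [-0.0005, 0, 0], "delta_rot": [0, 0, 0]}, {"grip": 0.02, "slide": [-0.0005, 0, 0], "delta_rot": [0, 0, 0]}])

```text
time: 15.8
ee_pos: [0.4734, -0.0849, 0.0727]
eef_rot: [[-0.216, 0.976, -0.0], [0.976, 0.216, 0.001], [0.001, 0.0, -1.0]]
ft_force: [1.0, -1.4, -1.5]
width: 0.0328
grip_force: 30.0
```

```bash
python3 -c "
from h import *
force(5)"
```

```text
Fholder x,y,z 0.2 -0.17 -1.72 torque [-0.04 -0.1   0.02]
```

Call:
arm_command(steps=[{"grip": 0.02, "slide": [-0.0005, 0, 0], "delta_rot": [0, 0, 0]}, {"grip": 0.02, "slide": [-0.0005, 0, 0], "delta_rot": [0, 0, 0]}, {"grip": 0.02, "slide": [-0.0005, 0, 0], "delta_rot": [0, 0, 0]}])

```text
time: 16.3
ee_pos: [0.4734, -0.085, 0.0726]
eef_rot: [[-0.216, 0.976, -0.001], [0.976, 0.216, 0.001], [0.001, -0.0, -1.0]]
ft_force: [-0.3, 5.8, -1.5]
width: 0.0329
grip_force: 30.0
```

```bash
python3 -c "
from h import *
force(5)
hold(0,-.0015,.065)"
```

```text
Fholder x,y,z 0.95 5.42 -1.95 torque [ 0.77 -0.11  0.1 ]
t 16.55 slide [0.0009 0.0005 0.0006] rot [-0.0003 -0.0014  0.0017] F [-0.7   5.33 -2.53] w 0.0330689958094719 30.021053329110146
```

The force reversed at y≈-2 mm, as expected for the hub home against the low upright. I'll ease off and seat the roll on the recess floors.

Call:
arm_command(steps=[{"grip": 0.02, "slide": [0.0004, 0, 0], "delta_rot": [0, 0, 0]}, {"grip": 0.02, "slide": [0.0004, 0, 0.0005], "delta_rot": [0, 0, 0]}, {"grip": 0.02, "slide": [0.0004, 0, 0.0005], "delta_rot": [0, 0, 0]}])

```text
time: 16.8
ee_pos: [0.4734, -0.085, 0.0723]
eef_rot: [[-0.216, 0.976, -0.0], [0.976, 0.216, 0.001], [0.001, 0.0, -1.0]]
ft_force: [-0.6, 4.2, -0.6]
width: 0.0329
grip_force: 30.0
```

```bash
python3 -c "
from h import *
force(5)"
```

```text
Fholder x,y,z -0.06 5.17 -0.12 torque [0.67 0.11 0.02]
```

Call:
arm_command(steps=[{"grip": 0.02, "slide": [0, 0, 0.0005], "delta_rot": [0, 0, 0]}, {"grip": 0.02, "slide": [0, 0, 0.0005], "delta_rot": [0, 0, 0]}, {"grip": 0.02, "slide": [0, 0, 0.0005], "delta_rot": [0, 0, 0]}])

```text
time: 17.3
ee_pos: [0.4735, -0.085, 0.072]
eef_rot: [[-0.216, 0.976, 0.0], [0.976, 0.216, 0.0], [0.0, 0.0, -1.0]]
ft_force: [-2.2, 5.3, 2.1]
width: 0.0326
grip_force: 29.9
```

```bash
python3 -c "
from h import *
force(5)
hold(0,-.0015,.065)"
```

```text
Fholder x,y,z -0.5 5.85 3.15 torque [0.8  0.21 0.03]
t 17.55 slide [ 0.0009  0.0003 -0.    ] rot [ 0.0004 -0.0004  0.0016] F [-1.68  5.36  2.75] w 0.03284367216091382 29.919657111167908
```

Call:
arm_command(steps=[{"grip": 0.02, "slide": [0.0004, 0, -0.0004], "delta_rot": [0, 0, 0]}, {"grip": 0.034, "slide": [0.0004, 0, -0.0004], "delta_rot": [0, 0, 0]}, {"grip": 0.04, "slide": [0.0004, 0, -0.0004], "delta_rot": [0, 0, 0]}, {"grip": 0.055, "slide": [0.0004, 0, -0.0004], "delta_rot": [0, 0, 0]}, {"grip": 0.065, "slide": [0.0004, 0, -0.0004], "delta_rot": [0, 0, 0]}])

```text
time: 17.97
ee_pos: [0.4738, -0.0852, 0.0723]
eef_rot: [[-0.216, 0.976, 0.001], [0.976, 0.216, -0.0], [-0.001, 0.001, -1.0]]
ft_force: [0.1, 0.4, 0.0]
width: 0.0513
grip_force: 0.0
```

Call:
arm_command(steps=[{"grip": 0.065, "slide": [0, 0, 0], "delta_rot": [0, 0, 0]}, {"grip": 0.065, "slide": [0, 0, 0], "delta_rot": [0, 0, 0]}, {"grip": 0.065, "slide": [0, 0, 0], "delta_rot": [0, 0, 0]}])

```text
time: 18.22
ee_pos: [0.4736, -0.0849, 0.0722]
eef_rot: [[-0.216, 0.976, 0.001], [0.976, 0.216, 0.0], [-0.0, 0.001, -1.0]]
ft_force: [0.3, 0.2, -0.1]
width: 0.0649
grip_force: 0.0
```

Call:
arm_command(steps=[{"grip": 0.065, "slide": [0, 0, -0.015], "delta_rot": [0, 0, 0]}, {"grip": 0.065, "slide": [0, 0, -0.035], "delta_rot": [0, 0, 0]}, {"grip": 0.065, "slide": [0, 0, -0.065], "delta_rot": [0, 0, 0]}, {"grip": 0.065, "slide": [0, 0, -0.095], "delta_rot": [0, 0, 0]}, {"grip": 0.065, "slide": [0, 0, -0.12], "delta_rot": [0, 0, 0]}])

```text
time: 18.63
ee_pos: [0.4735, -0.0848, 0.1941]
eef_rot: [[-0.216, 0.976, 0.001], [0.976, 0.216, -0.0], [-0.0, 0.001, -1.0]]
ft_force: [-0.2, -0.1, 0.3]
width: 0.0646
grip_force: 0.0
```

Call:
arm_command(steps=[{"grip": 0.065, "slide": [-0.03, 0, 0], "delta_rot": [0, 0, 0]}, {"grip": 0.065, "slide": [-0.05, 0, 0], "delta_rot": [0, 0, 0]}, {"grip": 0.065, "slide": [-0.06, 0, 0], "delta_rot": [0, 0, 0]}, {"grip": 0.065, "slide": [-0.06, 0, 0], "delta_rot": [0, 0, 0]}])

```text
time: 18.97
ee_pos: [0.4866, -0.1448, 0.1918]
eef_rot: [[-0.214, 0.977, 0.0], [0.977, 0.214, 0.0], [0.0, 0.0, -1.0]]
ft_force: [-0.7, 0.1, 0.2]
width: 0.0647
grip_force: 0.0
```

```bash
python3 - <<'E'
from h import *
import cv2
d=bot.get_image('wrist')
cv2.imwrite('pics/w3.png',cv2.resize(d['img'][0:300,130:430],None,fx=2,fy=2)[:,:,::-1]);print(bot.observe()['ee_pos'])
def proj(X):
    c=np.array(d['R'])@X+np.array(d['t']);f=210/np.tan(np.radians(d['vfov']/2));r=np.hypot(c[0],c[1]);th=np.arctan2(r,c[2]);return (((c[:2]/r*th*f+[d['cx'],d['cy']])-[130,0])*2).round(1)
a=np.radians(HY);y=np.array([-np.sin(a),np.cos(a),0])
for l in (.067,.045,-.045,-.067,.078): print(l,proj(np.array([*H,.065])+y*(l-.002)))
E
```

```text
[ 0.48621599 -0.14358389  0.19166503]
0.067 [299.9  81.5]
0.045 [300.  137.5]
-0.045 [300.2 369.8]
-0.067 [300.2 423. ]
0.078 [299.9  54.2]
```

View pics/w3.png

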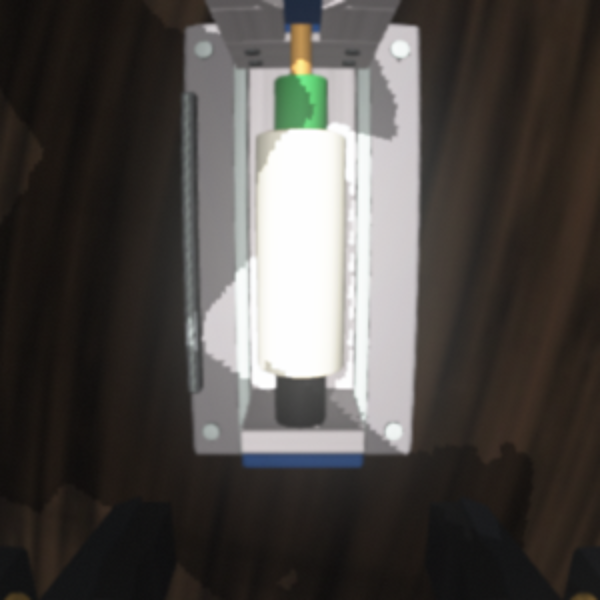

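The roll sits straight and centred at u≈301. Its black hub end at v≈425 is against the low upright (predicted 423), and the brass pin goes into the tall upright. Handing in.

```bash
python3 -c "
from workcell import bot
print(bot.finish_job())"
```

```text
the job is handed in; nothing more can be done
None
```

The film roll is mounted between the uprights with both pins in their recesses, fully home against the low upright and released; I handed the job in at about 19 s, and no verdict was returned.

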